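Rock a stuck ignition coil out of its test holder

ROBOT

A 6-joint arm with a two-finger parallel gripper is mounted at the origin on the work surface. World frame = base frame: x ahead of the robot, y to its left, z up, the work surface at z = 0. Lengths are in m, angles in rad, forces in N, time in s.
With the tool pointing down it reaches from about 0.3 to 0.825 m from the base axis. Payload 5.4 kg.
Tool frame: the origin (TCP) lies between the finger pads; the fingertips stand 22 mm ahead of it and the grasp point (between the pads) lies 3 mm ahead of it (tips_ahead is the distance from the TCP to the fingertips, in m); z points along the fingers, y is the direction in which the jaws open and shut (so a half turn about z gives the same grasp; the last joint's range is limited). The gripper opens to 92 mm and grips with 3 to 60 N. Pads are 20 mm wide; open, the fingers measure 128 mm over their backs; the gripper's body (75 mm by 189 mm) begins 69 mm behind the grasp point.
Start: joints at [1.123, 0.158, 1.597, -0, 1.386, -0.21], TCP at [0.135, 0.559, 0.237] pointing down, gripper open.
Joint ranges: [-2.91, 2.91], [-0.94, 2.29], [0.18, 2.7], [-1.29, 4.43], [0.17, 2.64], [-3, 3]. Speed limits (rad/s): [2.57, 2.57, 3.14, 3.14, 3.14, 3.14].

INTERFACE

Orientations are given as a 3x3 rotation matrix whose columns are the frame's x, y, z axes.
In Python, from cell import * gives the robot as it stands.
- The arm moves only by the shell command python3 -m creep 'ROWS' [FORCE]. ROWS is JSON, a list of rows, each an object with "hand": the opening, from 0 (shut) to 1 (fully open); "offset": the shift along the tool's x, y, z in cm, a list of three; "twist": the turn, a rotation vector about the tool's x, y, z in rad, a list of three. A call has 1 to 5 rows; each row is the pose to reach, as a shift and turn from the pose commanded when the call began, along the tool's axes at that moment; what a row does not reach only later rows make up. A row lasts 1/8 s, in which the tool goes at most 62.5 mm and 10.7 degrees, less where a joint would pass 70% of its speed; a pose out of reach is approached as far as the arm can. A call with a gripper value outside its range is refused whole. The fingers move at their own pace and stop on an object; FORCE is the grip in N (left out, the last holds). Time passes only in rows, so rows that repeat a pose let the fingers close. It gives the time, the measured TCP pose, the force and the opening at its end, in the units of the state.
- observe(): the state, without advancing time (a new reading comes with each control period).
- grab_frame(name): name is "side" or "top" or "wrist"; returns a dict with "img" (420x560x3 uint8, blue, green, red), "fx", "fy", "cx", "cy" (pixels), "cam_to_world" (4x4, takes a point from camera to world coordinates). Camera axes: x right, y down, z forward; pixel columns grow to the right and rows downward; lengths in m; the calibration is good to about 2 mm. A picture is of the moment at which its call begins. There is no depth.
- sign_off(): hands the job in, once; it reports no verdict.
Trained networks look in a picture, given as the dict that the camera call returned (one of the last four; its "shot" number tells which), for a name from the list of things; names that differ only in an ending like _2 or _b are one class to them, and where a whole thing is asked for, a point or a joint stands for the part that bears it (a point fixed in the world has none). Each returns a list of dicts, best first, with "score" (0 to 1); they miss things now and then, are a little off and sometimes report something else, mostly with a low value. They report only what shows in the picture. A call takes as long as a camera call. They do not tell look-alikes from the thing itself.
- spot_in(picture, label): "extent" ([left, top, right, bottom] as shares, 0 to 1, of the picture: columns of its width, rows of its height, round what is visible of it).
- outline_of(picture, label): "region" (420x560 bool, what is visible of it) and "extent" ([left, top, right, bottom] as shares, 0 to 1, of the picture: columns of its width, rows of its height, round what is visible of it).
The state is a dict: "clock": time; "q": joint angles; "joint_vel": joint speeds; "tau": joint torques, N m; "position": TCP position; "eef_rot": TCP orientation; "contact_force": force on the tool from outside, world axes, zero at the start; "wrist_torque": the same for the moment, N m; "finger_gap": finger opening in m.
Only numpy, scipy, OpenCV 4.12 (cv2) and the standard library are available. Lean on these libraries where they do the work, as an engineer would, in place of code of your own. Each camera call takes 0.05 s, during which the arm holds its last target.

TASK

The black ignition coil with the orange connector is stuck tight between the brass spring shoes of the aluminium test holder. Grip it by its head and rock it from side to side a few times, leaning it at least five degrees each way along the length of its head, easing it up as you go, so that it works free without the holder, which only rests on its plate, being dragged up with it. Finish while still holding the coil upright, one to three centimetres clear above the socket it came out of; do not let go, and leave the spare grey coil and the other goods where they stand.

Things in the scene. Friction and masses are not known exactly. Their poses are not given: they have to be found in the camera images.
- coil: the stuck ignition coil, 160 g, 107 mm tall; origin at the centre of its underside, z up, x along its head towards the orange connector. Rubber foot 26 (x) x 16 (y) mm up to 30 mm (lowest 4 mm only 18 mm long), stem 16 mm across up to 76 mm, black head 56 (x) x 30 (y) mm from 75 to 107 mm; connector sticks out 17 mm more at +x, bolt ear 15 mm at -x. The foot stands 18 mm deep in the socket
- coil_head (a point): centre of the coil's black head, 91 mm above the underside of its foot; the place to grip, across its 30 mm width (along y); axes as coil
- stand: dark steel plate 150 (x) x 130 (y) x 12 mm fixed to the table, at any yaw, origin under its centre on the table top; its x is parallel to the coil's x and is the direction in which the coil rocks. On it rests the aluminium holder, 110 x 90 x 50 mm, top face 62 mm above the table, with a red mark
- socket (a point): on the stand's centre line 52 mm above the table, 10 mm below the holder's top: the point about which the stuck coil rocks most easily; axes as stand. The socket is 34 mm long in x (4 mm play at each end of the foot), 18 mm deep; across y two brass shoes, 20 mm long, 10 mm tall, pinch the foot's flat sides with some 32 N each and let go when it has risen about 13 mm
- holder (a joint): how far the holder is lifted off its plate, m; 0 is resting. 1.5 kg, free to slide up on two pins, only its weight keeps it down. A straight pull needs about 40 N to draw the coil, so it lifts the holder instead; while the coil is swung to and fro the shoes slip and an upward pull of 10 to 15 N walks it out, about 1 mm for each swing of 0.25 rad
- spare_head (a point): centre of the head of the spare coil (same shape and size, grey head, blue connector) which stands loosely in a blue plastic rack 110 x 90 x 50 mm; to be left alone; this point is 103 mm above the table
- filter: white oil filter, a cylinder 76 mm across and 82 mm tall, origin under its centre; to be left alone
- oil_y: yellow oil bottle, 60 mm across, 150 mm tall, origin under its centre; to be left alone
- oil_w: white oil bottle, 60 mm across, 150 mm tall, origin under its centre; to be left alone
- carton: small cardboard box 100 x 70 x 50 mm, origin under its centre; to be left alone
- grease: red can, 80 mm across and 85 mm tall, origin under its centre; to be left alone
- bearing: steel bearing ring lying flat, 68 mm across, 22 mm tall, origin under its centre; to be left alone
- spanner: steel spanner 190 mm long lying flat, origin under its middle; to be left alone
Not all that is in view belongs to the job. There is more than one size of the stand; the job needs the largest.

How it is judged:
By the outcome, as a careful person would: the job done as asked, in the order asked, and still so for the second after the job is handed in, while the arm keeps its last pose, push and grip.
It also fails if it takes over 64 s, if anything falls off the work surface, if the arm or the gripper's body presses on something with over 40 N, if the wrist force passes 120 N, or if a joint passes its speed limit or range.

## Working session

There is one attempt and no reset: what is moved stays moved. The work goes in short steps, Python scripts to look and compute and a shell command to move; the robot and the scene stay as the last step left them, time stands still between calls to the robot, and variables do not carry over. Pictures are saved under pics/ and viewed, and the job is handed in when it is done.

```bash
ls; mkdir -p pics; python3 - <<'E'
from cell import *
import cv2
s=observe(); print({k:(v if not hasattr(v,'round') else v) for k,v in s.items()})
for n in ("side","top","wrist"):
    f=grab_frame(n); cv2.imwrite(f"pics/{n}0.png",f["img"]); print(n,f["fx"],f["cx"],f["cy"],f["cam_to_world"])
    if n!="wrist":
        for l in ("coil","stand","spare_head","coil_head"):
            for d in spot_in(f,l)[:4]:
                e=d["extent"]; print(l,round(d["score"],2),[round(e[0]*560),round(e[1]*420),round(e[2]*560),round(e[3]*420)])
E
```

```text
pics
{'clock': 0.0, 'q': array([ 1.12292332e+00,  1.59038700e-01,  1.59820824e+00, -1.42236050e-05,
        1.38620881e+00, -2.10120291e-01]), 'joint_vel': array([ 1.33498780e-03, -3.91186237e-04, -4.49583075e-04, -1.45829084e-03,
        1.67461379e-03, -2.23753420e-06]), 'tau': array([ 9.06449895e-05, -3.85545731e+01, -3.22123003e+01,  7.03538116e-02,
        3.73244158e-02, -8.95145172e-05]), 'position': array([0.13520196, 0.55828014, 0.23563672]), 'eef_rot': array([[-9.71870175e-01,  2.35515885e-01, -7.94211919e-04],
       [ 2.35516926e-01,  9.71868786e-01, -1.68539919e-03],
       [ 3.74931492e-04, -1.82503955e-03, -9.99998264e-01]]), 'contact_force': array([-0.49656005, -0.51799938,  0.32826131]), 'wrist_torque': array([ 0.00897984,  0.02817194, -0.00060561]), 'finger_gap': 0.09197395058133774}
side 494.5233922240671 275.15071839491776 204.85748016323438 [[-0.99621042 -0.05247605  0.06936188  0.46637361]
 [-0.08693686  0.62467194 -0.77603283  1.09346353]
 [-0.00260528 -0.77912209 -0.6268668   0.94895044]
 [ 0.          0.          0.          1.        ]]
coil 0.63 [277, 143, 
[... 407 characters left out ...]
-0.02414432 -0.00895968  0.02880633]
 [ 0.0130706  -0.17590308 -0.98432071  1.16226849]
 [ 0.          0.          0.          1.        ]]
coil 0.85 [347, 195, 363, 233]
coil 0.35 [322, 191, 372, 249]
stand 0.68 [377, 264, 414, 306]
stand 0.65 [318, 194, 371, 247]
stand 0.63 [312, 270, 354, 317]
spare_head 0.6 [209, 207, 225, 242]
coil_head 0.87 [347, 200, 364, 229]
wrist 315.70083923109195 280.4624052438114 202.73544846919435 [[ 2.35063695e-01  9.39556585e-01  2.48954780e-01  6.51738472e-02]
 [ 9.71979592e-01 -2.26996775e-01 -6.10584744e-02  5.75435688e-01]
 [-8.55959355e-04  2.56331596e-01 -9.66588527e-01  3.85318872e-01]
 [ 0.00000000e+00  0.00000000e+00  0.00000000e+00  1.00000000e+00]]
```

View pics/side0.png

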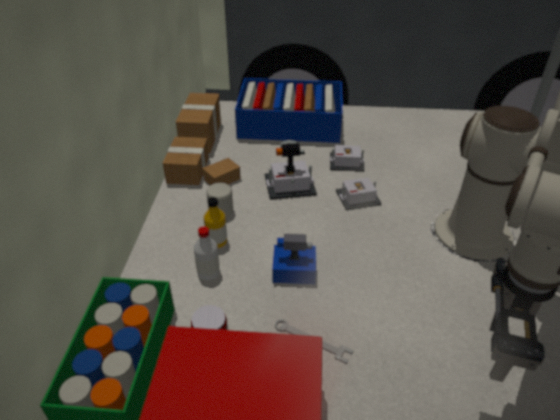

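View pics/top0.png

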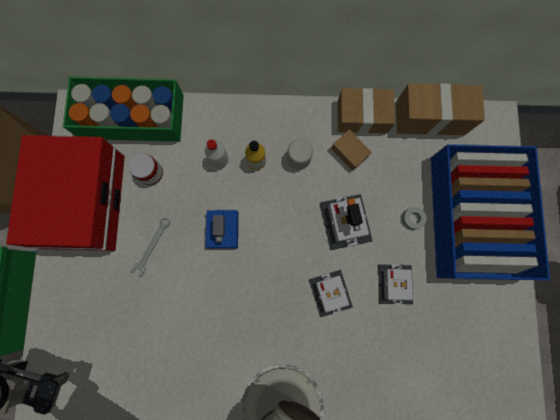

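View pics/wrist0.png

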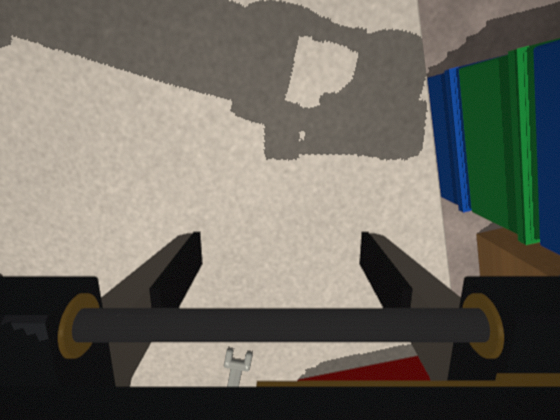

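```bash
python3 - <<'E'
import cv2
a=cv2.imread('pics/top0.png')[170:330,180:430]; cv2.imwrite('pics/topc.png',cv2.resize(a,None,fx=3,fy=3,interpolation=cv2.INTER_CUBIC))
a=cv2.imread('pics/side0.png')[120:280,220:420]; cv2.imwrite('pics/sidec.png',cv2.resize(a,None,fx=3.7,fy=3.7,interpolation=cv2.INTER_CUBIC))
E
```

```text
(no output)
```

View pics/topc.png

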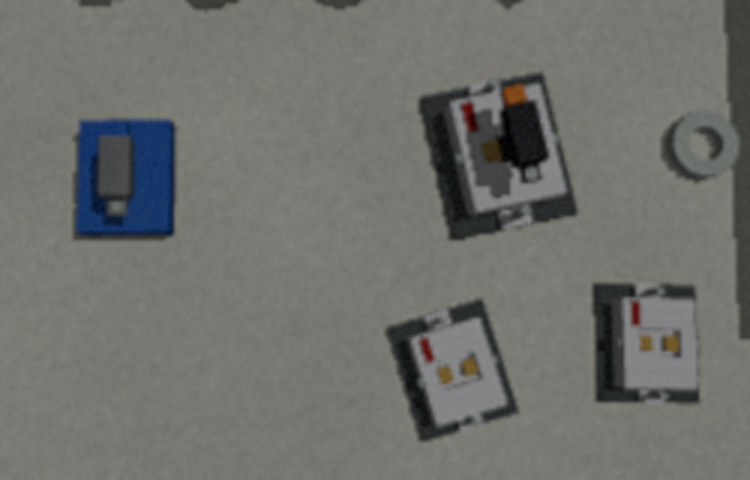

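View pics/sidec.png

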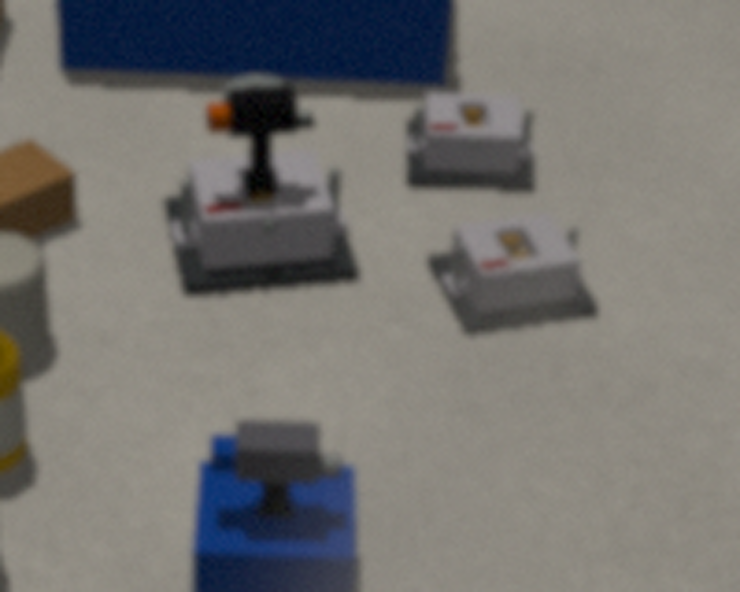

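The top view shows two coils. The black one with the orange connector sits in the largest holder at (355,214). The grey spare with the blue connector is in the blue rack at (218,228). The holders at (333,293) and (397,285) are smaller and empty. I choose the black one, and the crops confirm it. Next I'll measure where it is.

```bash
cat > h.py <<'E'
import numpy as np, cv2
from cell import *
def plane(f,uv,z):
    T=np.array(f["cam_to_world"]); uv=np.atleast_2d(uv).astype(float)
    d=np.c_[(uv[:,0]-f["cx"])/f["fx"],(uv[:,1]-f["cy"])/f["fy"],np.ones(len(uv))]@T[:3,:3].T
    return T[:3,3]+d*((z-T[2,3])/d[:,2])[:,None]
def proj(f,p):
    T=np.array(f["cam_to_world"]); c=(np.atleast_2d(p)-T[:3,3])@T[:3,:3]
    return np.c_[f["fx"]*c[:,0]/c[:,2]+f["cx"],f["fy"]*c[:,1]/c[:,2]+f["cy"]]
def tri(obs):
    A=np.zeros((3,3));b=np.zeros(3)
    for f,uv in obs:
        T=np.array(f["cam_to_world"]); d=T[:3,:3]@[(uv[0]-f["cx"])/f["fx"],(uv[1]-f["cy"])/f["fy"],1]; d/=np.linalg.norm(d)
        P=np.eye(3)-np.outer(d,d); A+=P; b+=P@T[:3,3]
    return np.linalg.solve(A,b)
E
python3 - <<'E'
from h import *
t=grab_frame("top"); s=grab_frame("side")
def show(f,l):
    for d in outline_of(f,l)[:3]:
        m=d["region"].astype(np.uint8); r=cv2.minAreaRect(cv2.findNonZero(m)); print(l,round(d["score"],2),r,m.sum())
for l in("coil","coil_head","stand"): print("top");show(t,l);print("side");show(s,l)
# colour segmentation in top
im=t["img"].astype(int); sub=np.zeros(im.shape[:2],bool); sub[188:250,320:375]=1
og=sub&(im[...,2]>130)&(im[...,0]<80); bk=sub&(im.max(2)<35); bk[:,:345]=0
for m,n in((og,"orange"),(bk,"black")):
    r=cv2.minAreaRect(cv2.findNonZero(m.astype(np.uint8))); ys,xs=np.nonzero(m); print(n,r,xs.mean(),ys.mean(),m.sum())
    print(plane(t,[xs.mean(),ys.mean()],.151 if n=="black" else .14))
E
```

```text
top
coil 0.72 ((353.5, 213.5), (33.0, 15.0), 90.0) 406
side
coil 0.86 ((291.2707214355469, 154.73660278320312), (28.100906372070312, 23.75489616394043), 57.094757080078125) 414
top
coil_head 0.79 ((353.5, 214.0), (30.0, 15.0), 90.0) 348
side
coil_head 0.62 ((292.13665771484375, 155.5596466064453), (29.900924682617188, 26.17495346069336), 62.241458892822266) 447
top
stand 0.94 ((395.0, 283.5), (39.0, 36.0), 90.0) 1409
stand 0.66 ((330.133056640625, 292.610107421875), (40.1329231262207, 33.42814254760742), 73.3007583618164) 1310
stand 0.64 ((345.07965087890625, 220.99411010742188), (51.498382568359375, 44.06644058227539), 76.32869720458984) 1829
side
stand 0.9 ((346.5, 157.0), (26.0, 35.0), 90.0) 848
stand 0.75 ((290.0281066894531, 178.5449676513672), (37.21257019042969, 49.9169921875), 84.5596694946289) 1614
stand 0.68 ((357.8614501953125, 192.8284149169922), (30.541566848754883, 42.792457580566406), 80.13418579101562) 1096Traceback (most recent call last):
  File "<stdin>", line 11, in <module>
cv2.error: OpenCV(4.12.0) /io/opencv/modules/imgproc/src/convhull.cpp:143: error: (-215:Assertion failed) total >= 0 && (depth == CV_32F || depth == CV_32S) in function 'convexHull'
```

```bash
python3 - <<'E'
from h import *
t=grab_frame("top")
print("head approx",plane(t,[353.8,213.7],.14), "stand", plane(t,[345.5,221],.03))
r=t["img"][185:255,315:378]; print(t["img"][213,355],t["img"][201,351])
E
python3 -m creep '[{"hand":1,"offset":[-5.4,-2.9,-0.4],"twist":[0,0,0.18]},{"hand":1,"offset":[-10.8,-5.8,-0.8],"twist":[0,0,0.36]},{"hand":1,"offset":[-16.2,-8.7,-1.2],"twist":[0,0,0.54]},{"hand":1,"offset":[-21.6,-11.6,-1.6],"twist":[0,0,0.72]},{"hand":1,"offset":[-27,-14.5,-2],"twist":[0,0,0.9]}]'
cat >> h.py <<'E'
from scipy.spatial.transform import Rotation as Rn
def Rdown(yaw,lean=0):
    c,s=np.cos(yaw),np.sin(yaw)
    R=np.array([[c,s,0],[s,-c,0],[0,0,-1.]])
    return R
def delta(p,R):
    s=observe(); R0=np.array(s["eef_rot"])
    print("pos",np.round(s["position"],4),"off cm",np.round(R0.T@(np.array(p)-s["position"])*100,2),"twist",np.round(Rn.from_matrix(R0.T@R).as_rotvec(),3),"clock",s["clock"],"q",np.round(s["q"],2))
E
python3 -c "
from h import *
delta([.38,-.17,.27],Rdown(.22))"
```

```text
head approx [[ 0.53740139 -0.18159432  0.14      ]] stand [[ 0.53394857 -0.17903856  0.03      ]]
[26 28 27] [ 16  65 124]
clock: 1.62
position: [0.365, 0.3528, 0.257]
eef_rot: [[-0.414, 0.91, 0.001], [0.91, 0.414, 0.001], [0.0, 0.001, -1.0]]
contact_force: [0.8, 0.1, -0.0]
finger_gap: 0.0915
pos [0.365  0.3528 0.257 ] off cm [-48.21 -20.29  -1.33] twist [ 0.000e+00 -1.000e-03  1.778e+00] clock 1.625 q [ 0.53 -0.03  1.76  0.    1.42  0.1 ]
```

```bash
python3 -c "
from h import *
delta([.505,-.19,.27],Rdown(.22))"
```

```text
pos [0.365  0.3528 0.257 ] off cm [-55.21  -9.75  -1.32] twist [ 0.000e+00 -1.000e-03  1.778e+00] clock 1.625 q [ 0.53 -0.03  1.76  0.    1.42  0.1 ]
```

```bash
python3 -m creep '[{"hand":1,"offset":[-5.6,-1,-0.2],"twist":[0,0,0.18]},{"hand":1,"offset":[-11.2,-2,-0.3],"twist":[0,0,0.36]},{"hand":1,"offset":[-16.8,-3,-0.4],"twist":[0,0,0.54]},{"hand":1,"offset":[-22.4,-4,-0.5],"twist":[0,0,0.72]},{"hand":1,"offset":[-28,-5,-0.7],"twist":[0,0,0.9]}]'
python3 -c "
from h import *
delta([.505,-.19,.27],Rdown(.22))"
```

```text
clock: 2.25
position: [0.436, 0.0774, 0.2639]
eef_rot: [[0.455, 0.89, 0.001], [0.89, -0.455, 0.0], [0.0, 0.001, -1.0]]
contact_force: [0.5, -0.4, 0.1]
finger_gap: 0.092
pos [0.436  0.0774 0.2639] off cm [-20.66  18.32  -0.61] twist [ 0.    -0.001  0.878] clock 2.25 q [-0.1  -0.22  1.91  0.    1.45  0.37]
```

```bash
python3 -m creep '[{"hand":1,"offset":[-4.1,3.7,-0.1],"twist":[0,0,0.175]},{"hand":1,"offset":[-8.2,7.4,-0.2],"twist":[0,0,0.35]},{"hand":1,"offset":[-12.3,11.1,-0.3],"twist":[0,0,0.525]},{"hand":1,"offset":[-16.4,14.8,-0.4],"twist":[0,0,0.7]},{"hand":1,"offset":[-20.6,18.3,-0.6],"twist":[0,0,0.875]}]'
python3 -m creep '[{"hand":1,"offset":[0,0,0],"twist":[0,0,0]},{"hand":1,"offset":[0,0,0],"twist":[0,0,0]}]'
python3 - <<'E'
from h import *
f=grab_frame("wrist"); cv2.imwrite("pics/w1.png",f["img"])
for l in("coil_head","stand","coil"):
    for d in outline_of(f,l)[:2]: 
        r=cv2.minAreaRect(cv2.findNonZero(d["region"].astype(np.uint8)));print(l,d["score"],r)
print(proj(f,[[.537,-.182,.151]]))
E
```

```text
clock: 2.88
position: [0.5067, -0.189, 0.2697]
eef_rot: [[0.975, 0.221, 0.0], [0.221, -0.975, 0.0], [0.0, 0.0, -1.0]]
contact_force: [0.4, -0.2, 0.2]
finger_gap: 0.092
clock: 3.12
position: [0.5063, -0.1866, 0.2694]
eef_rot: [[0.974, 0.228, -0.0], [0.228, -0.974, 0.001], [-0.0, -0.001, -1.0]]
contact_force: [0.2, -0.4, 0.2]
finger_gap: 0.0913
coil_head 0.9 ((284.5, 165.0), (94.0, 35.0), 90.0)
stand 0.92 ((348.9751281738281, 303.0276184082031), (98.66468048095703, 58.55342102050781), 56.02345275878906)
stand 0.87 ((283.5, 155.0), (126.0, 105.0), 90.0)
coil 0.96 ((284.2930603027344, 165.07162475585938), (35.808746337890625, 96.09663391113281), 1.4688007831573486)
coil 0.31 ((283.0, 155.5), (127.0, 104.0), 90.0)
[[283.0443447  168.25153661]]
```

View pics/w1.png

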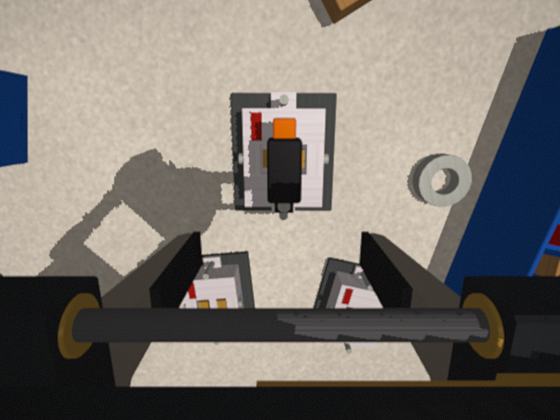

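```bash
python3 - <<'E'
from h import *
f=grab_frame("wrist"); im=f["img"]; cv2.imwrite("pics/w1c.png",cv2.resize(im[85:220,220:345],None,fx=4.4,fy=4.4,interpolation=cv2.INTER_CUBIC))
g=im.max(2).astype(int)
for u in (272,278,284,290,296): print(u,[ (v,g[v,u]) for v in list(range(132,142))+list(range(198,208))])
for v in (145,160,175,190,198): print(v,[(u,g[v,u]) for u in list(range(262,272))+list(range(297,307))])
E
```

```text
272 [(132, np.int64(113)), (133, np.int64(112)), (134, np.int64(113)), (135, np.int64(114)), (136, np.int64(108)), (137, np.int64(72)), (138, np.int64(32)), (139, np.int64(13)), (140, np.int64(21)), (141, np.int64(26)), (198, np.int64(20)), (199, np.int64(20)), (200, np.int64(16)), (201, np.int64(14)), (202, np.int64(27)), (203, np.int64(67)), (204, np.int64(102)), (205, np.int64(113)), (206, np.int64(110)), (207, np.int64(99))]
278 [(132, np.int64(214)), (133, np.int64(216)), (134, np.int64(215)), (135, np.int64(214)), (136, np.int64(216)), (137, np.int64(209)), (138, np.int64(150)), (139, np.int64(72)), (140, np.int64(25)), (141, np.int64(29)), (198, np.int64(18)), (199, np.int64(13)), (200, np.int64(16)), (201, np.int64(16)), (202, np.int64(16)), (203, np.int64(28)), (204, np.int64(47)), (205, np.int64(55)), (206, np.int64(60)), (207, np.int64(60))]
284 [(132, np.int64(216)), (133, np.int64(215)), (134, np.int64(216)), (135, np.int64(218)), (136, np.int64(220)), (137, np.int64(212)), (138, np.int64(151)), (139, np.int64(72)), (140, np.int64(23)), (141, np.int64(29)), (198, np.int6
[... 2539 characters left out ...]
4(10)), (270, np.int64(12)), (271, np.int64(19)), (297, np.int64(20)), (298, np.int64(17)), (299, np.int64(8)), (300, np.int64(19)), (301, np.int64(82)), (302, np.int64(170)), (303, np.int64(212)), (304, np.int64(215)), (305, np.int64(215)), (306, np.int64(214))]
198 [(262, np.int64(114)), (263, np.int64(111)), (264, np.int64(112)), (265, np.int64(111)), (266, np.int64(116)), (267, np.int64(107)), (268, np.int64(52)), (269, np.int64(11)), (270, np.int64(16)), (271, np.int64(14)), (297, np.int64(16)), (298, np.int64(11)), (299, np.int64(12)), (300, np.int64(20)), (301, np.int64(103)), (302, np.int64(191)), (303, np.int64(213)), (304, np.int64(211)), (305, np.int64(211)), (306, np.int64(211))]
```

View pics/w1c.png

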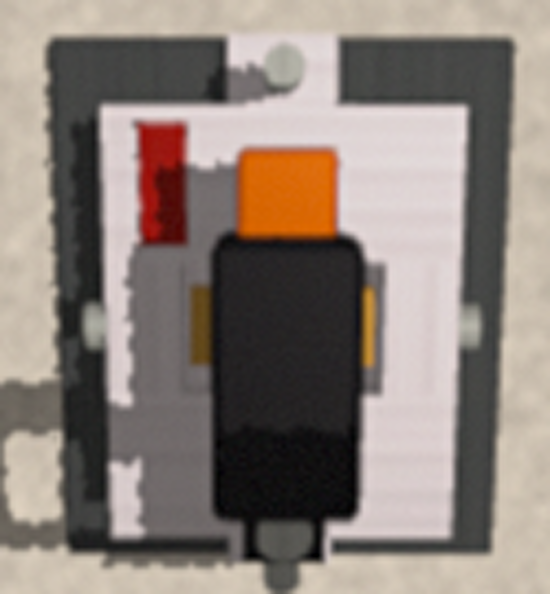

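```bash
python3 - <<'E'
from h import *
f=grab_frame("wrist")
a=plane(f,[[285.3,145],[284.4,198],[285,139.3],[284.4,203],[268,170],[302,170]],.151)
print(a)
d=a[0]-a[1]; print("yaw head",np.arctan2(d[1],d[0]),"len",np.linalg.norm(a[2]-a[3]),"w",np.linalg.norm(a[4]-a[5]))
# stand top corners crop coords -> plate z=.012
P=lambda x,y:[220+x/4.4,85+y/4.4]
st=plane(f,[P(50,40),P(513,40),P(490,550),P(70,550)],.012); print("plate",st.mean(0),np.linalg.norm(st[0]-st[1]),np.linalg.norm(st[0]-st[3]))
e1=st[0]-st[3];e2=st[1]-st[2];print(np.arctan2(e1[1],e1[0]),np.arctan2(e2[1],e2[0]))
h=plane(f,[P(100,105),P(467,105),P(450,540),P(110,540)],.062);print("holder",h.mean(0)); e1=h[0]-h[3];e2=h[1]-h[2];print(np.arctan2(e1[1],e1[0]),np.arctan2(e2[1],e2[0]))
c=(a[2]+a[3])/2; print("coil",c)
yaw=.228
delta([c[0],c[1],.19],Rdown(np.arctan2(d[1],d[0])))
E
```

```text
[[ 0.55666826 -0.17886689  0.151     ]
 [ 0.51206904 -0.18874601  0.151     ]
 [ 0.56116413 -0.17753273  0.151     ]
 [ 0.50767318 -0.189796    0.151     ]
 [ 0.53281429 -0.16940255  0.151     ]
 [ 0.53946138 -0.19764541  0.151     ]]
yaw head 0.21798904914903008 len 0.05487867155705134 w 0.029014522718579096
plate [ 0.53405528 -0.18453677  0.012     ] 0.12846320954694665 0.14729682725952142
0.23268964727757563 0.2293482727060742
holder [ 0.53327678 -0.18441111  0.062     ]
0.22454078770665928 0.2276612040852596
coil [ 0.53441865 -0.18366437  0.151     ]
pos [ 0.5065 -0.1862  0.2698] off cm [2.78 0.39 7.98] twist [ 0.    -0.     0.013] clock 3.425 q [-0.58  0.04  1.65  0.    1.44  0.76]
```

```bash
python3 -c "
from h import *
delta([.5343,-.184,.139],Rdown(.226))"
```

```text
pos [ 0.5065 -0.1862  0.2698] off cm [ 2.76  0.42 13.08] twist [ 0.    -0.     0.005] clock 3.425 q [-0.58  0.04  1.65  0.    1.44  0.76]
```

```bash
python3 -m creep '[{"hand":1,"offset":[1.4,0.2,1],"twist":[0,0,0.005]},{"hand":1,"offset":[2.76,0.42,3],"twist":[0,0,0.005]},{"hand":1,"offset":[2.76,0.42,6],"twist":[0,0,0.005]},{"hand":1,"offset":[2.76,0.42,8],"twist":[0,0,0.005]},{"hand":1,"offset":[2.76,0.42,8],"twist":[0,0,0.005]}]'
python3 - <<'E'
from h import *
f=grab_frame("wrist"); cv2.imwrite("pics/w2.png",f["img"])
delta([.5343,-.184,.139],Rdown(.226))
E
```

```text
clock: 4.05
position: [0.5332, -0.1839, 0.1879]
eef_rot: [[0.975, 0.223, -0.003], [0.223, -0.975, 0.002], [-0.003, -0.003, -1.0]]
contact_force: [-0.6, -0.6, -0.7]
finger_gap: 0.0919
pos [ 0.5341 -0.1845  0.1895] off cm [ 0.04 -0.04  5.05] twist [-0.001  0.001 -0.002] clock 4.1 q [-0.55  0.17  1.68  0.    1.29  0.8 ]
```

View pics/w2.png

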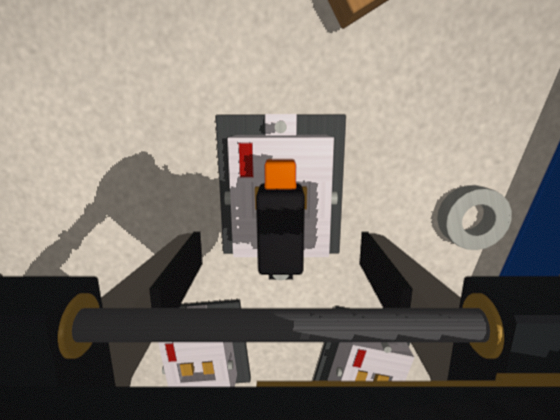

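The black head (columns 257–304) is centred between the fingers (200 and 362), with the orange connector on the far side at (281,175). I'll descend and close.

```bash
python3 -m creep '[{"hand":1,"offset":[0,0,2],"twist":[0,0,0]},{"hand":1,"offset":[0,0,4],"twist":[0,0,0]},{"hand":1,"offset":[0,0,5],"twist":[0,0,0]},{"hand":1,"offset":[0,0,5],"twist":[0,0,0]},{"hand":0.5,"offset":[0,0,5],"twist":[0,0,0]}]' 8
python3 -m creep '[{"hand":0.2,"offset":[0,0,0],"twist":[0,0,0]},{"hand":0.2,"offset":[0,0,0],"twist":[0,0,0]},{"hand":0.2,"offset":[0,0,0],"twist":[0,0,0]},{"hand":0.2,"offset":[0,0,0],"twist":[0,0,0]},{"hand":0.2,"offset":[0,0,0],"twist":[0,0,0]}]' 8
```

```text
clock: 4.72
position: [0.535, -0.1854, 0.1408]
eef_rot: [[0.975, 0.222, 0.002], [0.222, -0.975, -0.001], [0.001, 0.001, -1.0]]
contact_force: [-0.4, -0.3, 0.6]
finger_gap: 0.084
clock: 5.35
position: [0.5343, -0.185, 0.1396]
eef_rot: [[0.975, 0.222, -0.0], [0.222, -0.975, 0.0], [-0.0, -0.0, -1.0]]
contact_force: [0.1, -0.3, 0.2]
finger_gap: 0.0338
```

```bash
python3 -m creep '[{"hand":0,"offset":[0,0,0],"twist":[0,0,0]},{"hand":0,"offset":[0,0,0],"twist":[0,0,0]},{"hand":0,"offset":[0,0,0],"twist":[0,0,0]}]' 8
python3 -m creep '[{"hand":0,"offset":[0,0,0],"twist":[0,0,0]},{"hand":0,"offset":[0,0,0],"twist":[0,0,0]},{"hand":0,"offset":[0,0,0],"twist":[0,0,0]}]' 55
python3 - <<'E'
from h import *
s=observe();print(s["contact_force"],s["wrist_torque"],s["position"],s["finger_gap"])
f=grab_frame("wrist"); cv2.imwrite("pics/w3.png",f["img"])
E
```

```text
clock: 5.72
position: [0.5341, -0.1844, 0.1395]
eef_rot: [[0.975, 0.222, -0.001], [0.222, -0.975, 0.001], [-0.0, -0.001, -1.0]]
contact_force: [-1.4, 4.0, 3.1]
finger_gap: 0.0305
clock: 6.1
position: [0.5342, -0.1845, 0.1395]
eef_rot: [[0.975, 0.222, -0.0], [0.222, -0.975, 0.001], [-0.0, -0.001, -1.0]]
contact_force: [-1.3, 5.9, 3.4]
finger_gap: 0.0297
[-1.32722666  5.85123439  3.40589432] [1.15069411 0.44492674 0.03463645] [ 0.53416952 -0.18453932  0.13954222] 0.029700845955127248
```

View pics/w3.png

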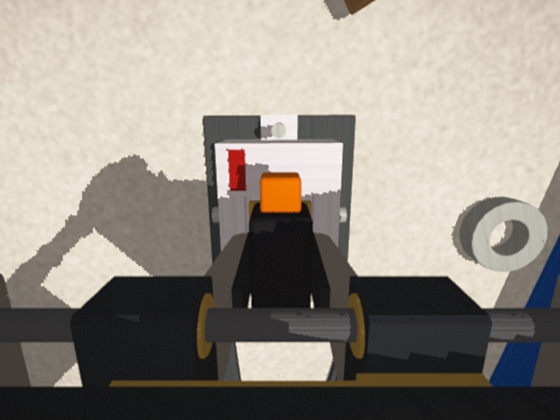

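```bash
python3 -m creep '[{"hand":0,"offset":[-0.26,-0.04,-0.05],"twist":[0,0.03,0]},{"hand":0,"offset":[-0.52,-0.04,-0.05],"twist":[0,0.06,0]},{"hand":0,"offset":[-0.79,-0.04,-0.05],"twist":[0,0.09,0]},{"hand":0,"offset":[-1.05,-0.04,-0.05],"twist":[0,0.12,0]}]' 55
python3 - <<'E'
from h import *
s=observe();print(s["contact_force"],s["wrist_torque"],s["position"],s["finger_gap"])
E
```

```text
clock: 6.65
position: [0.5234, -0.187, 0.1396]
eef_rot: [[0.968, 0.222, 0.118], [0.22, -0.975, 0.027], [0.121, -0.0, -0.993]]
contact_force: [2.4, 2.7, -4.5]
finger_gap: 0.0299
[ 2.36737238  2.66173407 -4.51198855] [0.5256103  0.18503824 0.0973364 ] [ 0.52341774 -0.18699212  0.13956996] 0.029892644813962404
```

```bash
python3 -m creep '[{"hand":0,"offset":[0.53,0,-0.01],"twist":[0,-0.06,0]},{"hand":0,"offset":[1.06,0,0.01],"twist":[0,-0.12,0]},{"hand":0,"offset":[1.58,0,0.07],"twist":[0,-0.18,0]},{"hand":0,"offset":[2.09,0,0.17],"twist":[0,-0.24,0]}]' 55
python3 - <<'E'
from h import *
s=observe();print(s["contact_force"],s["wrist_torque"],s["position"],s["finger_gap"])
E
```

```text
clock: 7.15
position: [0.5439, -0.1825, 0.1404]
eef_rot: [[0.968, 0.222, -0.119], [0.22, -0.975, -0.026], [-0.122, -0.001, -0.993]]
contact_force: [-0.6, 1.8, -3.2]
finger_gap: 0.0296
[-0.64069512  1.82823856 -3.23752077] [ 0.61671191  0.09403655 -0.05298597] [ 0.54387276 -0.18245319  0.14035185] 0.029607478400375736
```

```bash
python3 -m creep '[{"hand":0,"offset":[-0.53,0,-0.01],"twist":[0,0.06,0]},{"hand":0,"offset":[-1.08,0,0.01],"twist":[0,0.12,0]},{"hand":0,"offset":[-1.61,0,0.07],"twist":[0,0.18,0]},{"hand":0,"offset":[-2.13,0,0.15],"twist":[0,0.24,0]}]' 55
python3 -m creep '[{"hand":0,"offset":[0.53,0,-0.01],"twist":[0,-0.06,0]},{"hand":0,"offset":[1.08,0,0.01],"twist":[0,-0.12,0]},{"hand":0,"offset":[1.61,0,0.05],"twist":[0,-0.18,0]},{"hand":0,"offset":[2.15,0,0.14],"twist":[0,-0.24,0]}]' 55
python3 - <<'E'
from h import *
s=observe();print(s["contact_force"],s["wrist_torque"],s["position"],s["finger_gap"])
f=grab_frame("wrist"); cv2.imwrite("pics/w4.png",f["img"])
f=grab_frame("side"); cv2.imwrite("pics/s4.png",cv2.resize(f["img"][120:220,230:350],None,fx=5,fy=5,interpolation=cv2.INTER_CUBIC))
E
```

```text
clock: 7.65
position: [0.5229, -0.1868, 0.1407]
eef_rot: [[0.968, 0.221, 0.119], [0.22, -0.975, 0.028], [0.122, -0.001, -0.992]]
contact_force: [4.0, 2.7, -10.4]
finger_gap: 0.0295
clock: 8.15
position: [0.5432, -0.1823, 0.1416]
eef_rot: [[0.968, 0.222, -0.121], [0.22, -0.975, -0.026], [-0.124, -0.002, -0.992]]
contact_force: [-2.2, 1.5, -6.6]
finger_gap: 0.0295
[-2.22680352  1.51662341 -6.55239405] [0.48731266 0.16864369 0.02415003] [ 0.54318065 -0.18227575  0.14156566] 0.029504545569039226
```

View pics/w4.png

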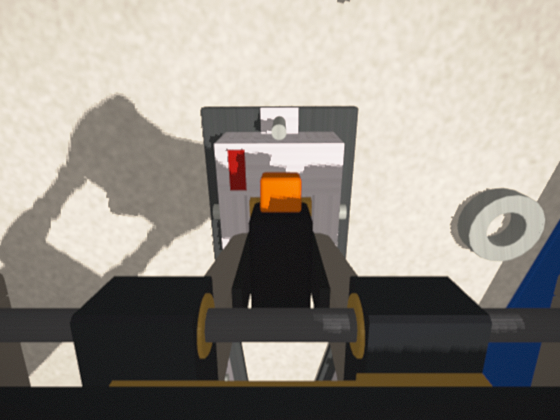

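View pics/s4.png

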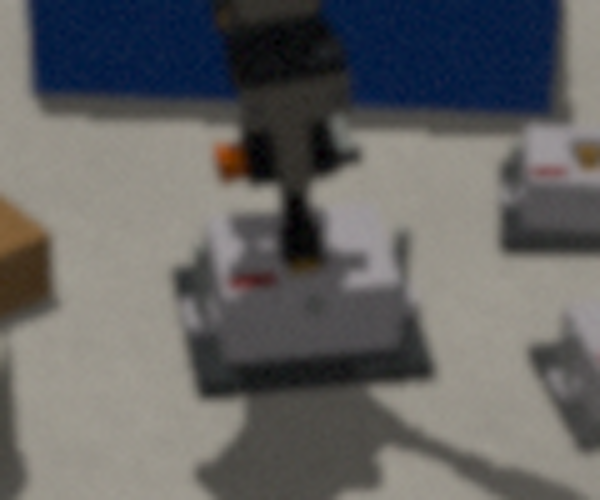

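```bash
python3 -m creep '[{"hand":0,"offset":[-0.55,0,-0.01],"twist":[0,0.06,0]},{"hand":0,"offset":[-1.09,0,0.02],"twist":[0,0.12,0]},{"hand":0,"offset":[-1.64,0,0.08],"twist":[0,0.18,0]},{"hand":0,"offset":[-2.17,0,0.18],"twist":[0,0.24,0]}]' 55
python3 -m creep '[{"hand":0,"offset":[0.55,0,-0.01],"twist":[0,-0.06,0]},{"hand":0,"offset":[1.1,0,0.01],"twist":[0,-0.12,0]},{"hand":0,"offset":[1.65,0,0.07],"twist":[0,-0.18,0]},{"hand":0,"offset":[2.19,0,0.16],"twist":[0,-0.24,0]}]' 55
python3 -m creep '[{"hand":0,"offset":[-0.55,0,-0.01],"twist":[0,0.06,0]},{"hand":0,"offset":[-1.11,0,0.02],"twist":[0,0.12,0]},{"hand":0,"offset":[-1.66,0,0.08],"twist":[0,0.18,0]},{"hand":0,"offset":[-2.2,0,0.18],"twist":[0,0.24,0]}]' 55
python3 -m creep '[{"hand":0,"offset":[0.55,0,-0.01],"twist":[0,-0.06,0]},{"hand":0,"offset":[1.11,0,0.01],"twist":[0,-0.12,0]},{"hand":0,"offset":[1.67,0,0.07],"twist":[0,-0.18,0]},{"hand":0,"offset":[2.22,0,0.16],"twist":[0,-0.24,0]}]' 55
python3 - <<'E'
from h import *
s=observe();print(s["contact_force"],s["wrist_torque"],s["position"],s["finger_gap"])
f=grab_frame("wrist"); cv2.imwrite("pics/w5.png",f["img"])
f=grab_frame("side"); cv2.imwrite("pics/s5.png",cv2.resize(f["img"][120:220,230:350],None,fx=5,fy=5,interpolation=cv2.INTER_CUBIC))
E
```

```text
clock: 8.75
position: [0.5218, -0.1868, 0.1422]
eef_rot: [[0.968, 0.221, 0.118], [0.22, -0.975, 0.028], [0.121, -0.001, -0.993]]
contact_force: [2.0, 1.5, -11.7]
finger_gap: 0.0298
clock: 9.25
position: [0.5429, -0.1823, 0.1434]
eef_rot: [[0.968, 0.221, -0.121], [0.22, -0.975, -0.026], [-0.124, -0.002, -0.992]]
contact_force: [-3.6, 1.1, -8.2]
finger_gap: 0.0295
clock: 9.75
position: [0.5217, -0.1868, 0.1441]
eef_rot: [[0.968, 0.221, 0.118], [0.22, -0.975, 0.028], [0.121, -0.001, -0.993]]
contact_force: [1.3, 1.7, -12.6]
finger_gap: 0.0297
clock: 10.25
position: [0.5431, -0.1822, 0.1452]
eef_rot: [[0.968, 0.221, -0.121], [0.22, -0.975, -0.025], [-0.123, -0.002, -0.992]]
contact_force: [-3.2, 1.2, -8.3]
finger_gap: 0.0294
[-3.1691733   1.23580436 -8.27089728] [ 0.29699823  0.48331386 -0.02361016] [ 0.54305297 -0.18219392  0.14524522] 0.029354313418034923
```

View pics/w5.png

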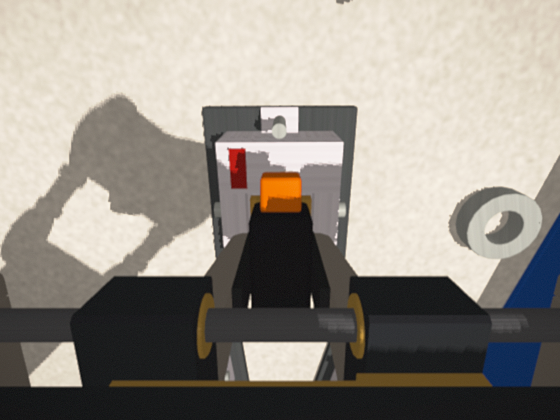

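View pics/s5.png

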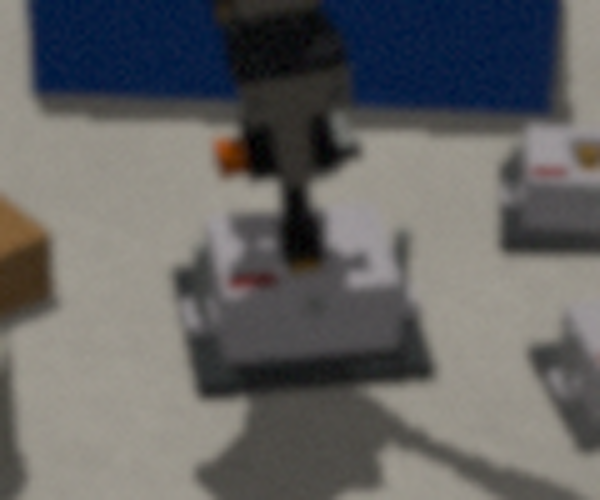

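The coil still sits the same in the grip (connector at (281,193)) and has risen about 6 mm. In the side view the holder hasn't moved. I'll carry on.

```bash
python3 -m creep '[{"hand":0,"offset":[-0.56,0,-0.01],"twist":[0,0.06,0]},{"hand":0,"offset":[-1.13,0,0.02],"twist":[0,0.12,0]},{"hand":0,"offset":[-1.69,0,0.08],"twist":[0,0.18,0]},{"hand":0,"offset":[-2.24,0,0.18],"twist":[0,0.24,0]}]' 55
python3 -m creep '[{"hand":0,"offset":[0.57,0,-0.01],"twist":[0,-0.06,0]},{"hand":0,"offset":[1.14,0,0.01],"twist":[0,-0.12,0]},{"hand":0,"offset":[1.7,0,0.08],"twist":[0,-0.18,0]},{"hand":0,"offset":[2.26,0,0.17],"twist":[0,-0.24,0]}]' 55
python3 -m creep '[{"hand":0,"offset":[-0.57,0,-0.01],"twist":[0,0.06,0]},{"hand":0,"offset":[-1.15,0,0.02],"twist":[0,0.12,0]},{"hand":0,"offset":[-1.72,0,0.09],"twist":[0,0.18,0]},{"hand":0,"offset":[-2.28,0,0.19],"twist":[0,0.24,0]}]' 55
python3 -m creep '[{"hand":0,"offset":[0.58,0,-0.01],"twist":[0,-0.06,0]},{"hand":0,"offset":[1.16,0,0.02],"twist":[0,-0.12,0]},{"hand":0,"offset":[1.74,0,0.08],"twist":[0,-0.18,0]},{"hand":0,"offset":[2.31,0,0.18],"twist":[0,-0.24,0]}]' 55
python3 - <<'E'
from h import *
s=observe();print(s["contact_force"],s["wrist_torque"],s["position"],s["finger_gap"])
f=grab_frame("side"); cv2.imwrite("pics/s6.png",cv2.resize(f["img"][120:220,230:350],None,fx=5,fy=5,interpolation=cv2.INTER_CUBIC))
E
```

```text
clock: 10.85
position: [0.5211, -0.1869, 0.1461]
eef_rot: [[0.968, 0.221, 0.118], [0.22, -0.975, 0.028], [0.121, -0.001, -0.993]]
contact_force: [0.4, 1.5, -12.1]
finger_gap: 0.0297
clock: 11.35
position: [0.5431, -0.1822, 0.1473]
eef_rot: [[0.968, 0.221, -0.12], [0.22, -0.975, -0.025], [-0.123, -0.002, -0.992]]
contact_force: [-4.5, 1.1, -9.2]
finger_gap: 0.0294
clock: 11.85
position: [0.5214, -0.1869, 0.1483]
eef_rot: [[0.968, 0.221, 0.119], [0.22, -0.975, 0.028], [0.122, -0.001, -0.992]]
contact_force: [1.3, 2.0, -13.0]
finger_gap: 0.0298
clock: 12.35
position: [0.5432, -0.1821, 0.1488]
eef_rot: [[0.968, 0.221, -0.121], [0.22, -0.975, -0.025], [-0.123, -0.002, -0.992]]
contact_force: [-3.4, 0.3, -9.9]
finger_gap: 0.0298
[-3.35633352  0.31254717 -9.86201264] [ 0.19486599  0.723177   -0.07700535] [ 0.54322701 -0.18207299  0.14879498] 0.029752044469965135
```

View pics/s6.png

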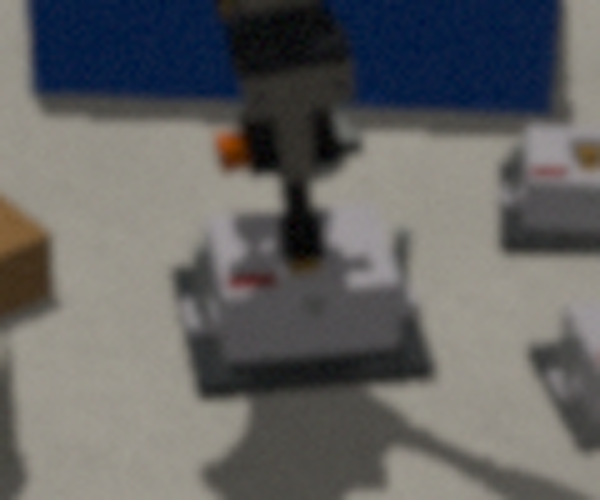

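```bash
python3 -m creep '[{"hand":0,"offset":[-0.58,0,-0.01],"twist":[0,0.06,0]},{"hand":0,"offset":[-1.17,0,0.03],"twist":[0,0.12,0]},{"hand":0,"offset":[-1.75,0,0.1],"twist":[0,0.18,0]},{"hand":0,"offset":[-2.33,0,0.2],"twist":[0,0.24,0]}]' 55
python3 -m creep '[{"hand":0,"offset":[0.59,0,-0.01],"twist":[0,-0.06,0]},{"hand":0,"offset":[1.18,0,0.02],"twist":[0,-0.12,0]},{"hand":0,"offset":[1.77,0,0.09],"twist":[0,-0.18,0]},{"hand":0,"offset":[2.35,0,0.19],"twist":[0,-0.24,0]}]' 55
python3 -m creep '[{"hand":0,"offset":[-0.59,0,-0.01],"twist":[0,0.06,0]},{"hand":0,"offset":[-1.19,0,0.03],"twist":[0,0.12,0]},{"hand":0,"offset":[-1.78,0,0.1],"twist":[0,0.18,0]},{"hand":0,"offset":[-2.37,0,0.2],"twist":[0,0.24,0]}]' 55
python3 -m creep '[{"hand":0,"offset":[0.6,0,-0.01],"twist":[0,-0.06,0]},{"hand":0,"offset":[1.2,0,0.02],"twist":[0,-0.12,0]},{"hand":0,"offset":[1.79,0,0.09],"twist":[0,-0.18,0]},{"hand":0,"offset":[2.38,0,0.19],"twist":[0,-0.24,0]}]' 55
python3 - <<'E'
from h import *
s=observe();print(s["contact_force"],s["wrist_torque"],s["position"],s["finger_gap"])
f=grab_frame("side"); cv2.imwrite("pics/s7.png",cv2.resize(f["img"][120:220,230:350],None,fx=5,fy=5,interpolation=cv2.INTER_CUBIC))
E
```

```text
clock: 12.9
position: [0.5208, -0.187, 0.1499]
eef_rot: [[0.968, 0.221, 0.119], [0.22, -0.975, 0.028], [0.122, -0.001, -0.993]]
contact_force: [0.4, 2.1, -13.0]
finger_gap: 0.0299
clock: 13.4
position: [0.5425, -0.1819, 0.1495]
eef_rot: [[0.967, 0.221, -0.123], [0.22, -0.975, -0.025], [-0.125, -0.003, -0.992]]
contact_force: [-5.6, -0.3, -13.3]
finger_gap: 0.0298
clock: 13.9
position: [0.5205, -0.1868, 0.1509]
eef_rot: [[0.968, 0.221, 0.119], [0.219, -0.975, 0.028], [0.122, -0.001, -0.993]]
contact_force: [2.2, 1.5, -17.2]
finger_gap: 0.0296
clock: 14.4
position: [0.5422, -0.1819, 0.151]
eef_rot: [[0.967, 0.221, -0.124], [0.22, -0.975, -0.025], [-0.126, -0.003, -0.992]]
contact_force: [-6.4, -1.3, -17.3]
finger_gap: 0.03
[ -6.36967875  -1.31022537 -17.31388868] [-0.10625603  1.12486544  0.01565894] [ 0.54216836 -0.18192214  0.15095563] 0.03002898196807637
```

View pics/s7.png

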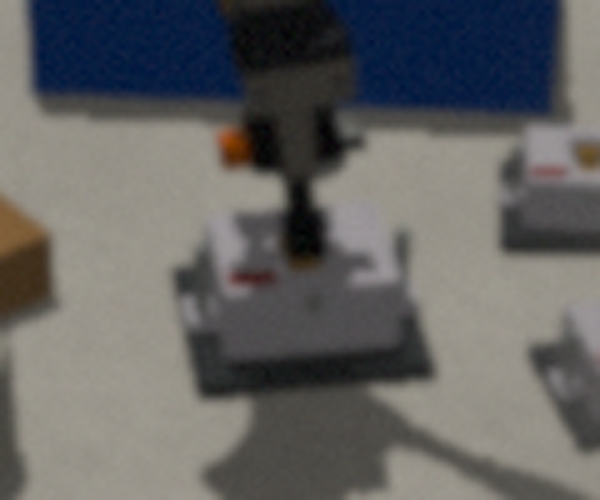

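The pull has gone up to 17 N, and the red mark may have moved up about half a pixel, so the holder may just be lifting. I'll ease the pull and swing slightly wider without adding lift.

```bash
python3 -m creep '[{"hand":0,"offset":[-0.65,0,0.07],"twist":[0,0.065,0]},{"hand":0,"offset":[-1.3,0,0.13],"twist":[0,0.13,0]},{"hand":0,"offset":[-1.94,0,0.23],"twist":[0,0.195,0]},{"hand":0,"offset":[-2.57,0,0.37],"twist":[0,0.26,0]}]' 55
python3 -m creep '[{"hand":0,"offset":[0.65,0,0.02],"twist":[0,-0.065,0]},{"hand":0,"offset":[1.3,0,0.08],"twist":[0,-0.13,0]},{"hand":0,"offset":[1.94,0,0.19],"twist":[0,-0.195,0]},{"hand":0,"offset":[2.57,0,0.33],"twist":[0,-0.26,0]}]' 55
python3 - <<'E'
from h import *
s=observe();print(s["contact_force"],s["wrist_torque"],s["position"],s["finger_gap"])
f=grab_frame("side"); cv2.imwrite("pics/s8.png",cv2.resize(f["img"][120:220,230:350],None,fx=5,fy=5,interpolation=cv2.INTER_CUBIC))
f=grab_frame("wrist"); cv2.imwrite("pics/w8.png",f["img"])
E
```

```text
clock: 14.95
position: [0.5179, -0.1873, 0.1511]
eef_rot: [[0.966, 0.221, 0.137], [0.219, -0.975, 0.033], [0.141, -0.002, -0.99]]
contact_force: [-0.1, 0.9, -16.6]
finger_gap: 0.03
clock: 15.45
position: [0.5424, -0.1818, 0.1509]
eef_rot: [[0.967, 0.221, -0.123], [0.22, -0.975, -0.025], [-0.125, -0.003, -0.992]]
contact_force: [-6.0, -1.0, -15.7]
finger_gap: 0.0297
[ -6.01268401  -1.02672533 -15.66906338] [-0.08334054  0.93320478  0.0401181 ] [ 0.54243928 -0.18181072  0.15091505] 0.029669184769123197
```

View pics/s8.png

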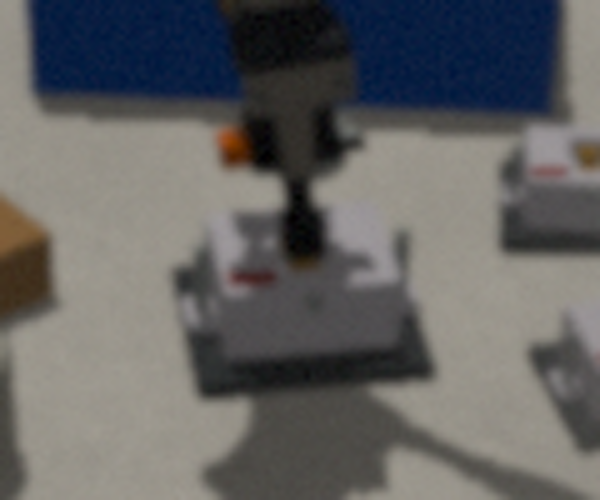

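View pics/w8.png

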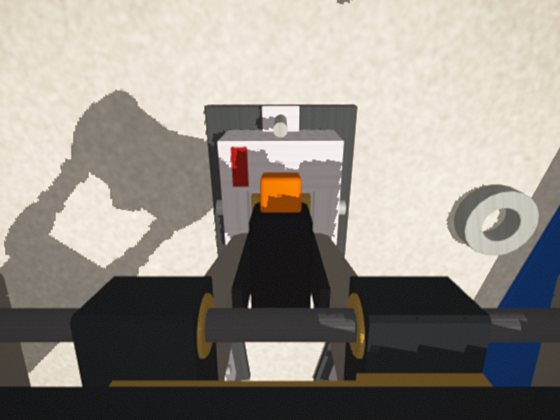

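```bash
python3 - <<'E'
from h import *
for n in("s4","s5","s6","s7","s8"):
    a=cv2.imread(f"pics/{n}.png").astype(float)[265:295,220:285]
    w=np.clip(a[...,2]-a[...,1]-20,0,None); y,x=np.mgrid[:a.shape[0],:a.shape[1]]
    o=cv2.imread(f"pics/{n}.png").astype(np.float32)
    b=cv2.cvtColor(o[330:400,195:440],cv2.COLOR_BGR2GRAY)
    print(n,(w*y).sum()/w.sum()/5,(w*x).sum()/w.sum()/5)
b=grab_frame("side"); T=[proj(b,[.53,-.18,z])[0,1] for z in(.062,.063)]; print(T)
E
```

```text
s4 3.3091214325685505 5.374519679164335
s5 3.2512745507730885 5.358796489761805
s6 3.2538604305864887 5.2904602821083895
s7 2.6809093948512204 5.319959879638917
s8 2.6758476057322613 5.539811254806012
[np.float64(170.43666928773683), np.float64(170.1738385460364)]
```

The red mark shows the holder lifted by about 2 mm, so I'll set it down again. My rocking centre has also drifted about 2 mm towards −x, so I'll work out a recentred path.

```bash
cat >> h.py <<'E'
def lean(th,yaw=.226):
    R=Rdown(yaw); return R@Rn.from_rotvec([0,th,0]).as_matrix()
def plan(seq,P=(.5342,-.1844,.052)):
    # seq of (theta,L): rows from the measured pose
    s=observe(); R0=np.array(s["eef_rot"])
    for th,L in seq:
        R=lean(th); p=np.array(P)-L*R[:,2]
        print(np.round(R0.T@(p-s["position"])*100,2),np.round(Rn.from_matrix(R0.T@R).as_rotvec(),3),np.round(p,4))
def redmark(name,f=None):
    f=f or grab_frame("side"); c=cv2.resize(f["img"][120:220,230:350],None,fx=5,fy=5,interpolation=cv2.INTER_CUBIC); cv2.imwrite(f"pics/{name}.png",c)
    a=c.astype(float)[265:295,220:285]; w=np.clip(a[...,2]-a[...,1]-20,0,None); y,x=np.mgrid[:a.shape[0],:a.shape[1]]
    r=(w*y).sum()/w.sum()/5; print("red row",round(r,2),"lift mm",round((3.26-r)/.263,1))
def st():
    s=observe();print("F",np.round(s["contact_force"],1),"T",np.round(s["wrist_torque"],2),"p",np.round(s["position"],4),"t",round(s["clock"],2),"gap",round(s["finger_gap"],4)); 
    R=np.array(s["eef_rot"]); print("lean",np.round(np.arcsin(R[:2,2]@[np.cos(.226),np.sin(.226)]),3), "L",np.round((s["position"][2]-.052)/-R[2,2],4), "pivot@.052", np.round(s["position"]+R[:,2]*(s["position"][2]-.052)/-R[2,2],4))
E
python3 - <<'E'
from h import *
st(); plan([(-.12,.0975),(-.06,.0975),(0,.0975),(.06,.0975),(.12,.0975)])
E
```

```text
F [ -5.   -1.2 -16.1] T [-0.29  1.11  0.02] p [ 0.5426 -0.1816  0.1504] t 15.6 gap 0.0296
lean -0.125 L 0.0991 pivot@.052 [ 0.5305 -0.184   0.052 ]
[0.3  0.08 0.12] [-0.004  0.005 -0.001] [ 0.5456 -0.1818  0.1488]
[-0.28  0.08  0.14] [-0.004  0.065 -0.001] [ 0.5399 -0.1831  0.1493]
[-0.87  0.08  0.2 ] [-0.004  0.125 -0.001] [ 0.5342 -0.1844  0.1495]
[-1.44  0.08  0.29] [-0.004  0.185 -0.001] [ 0.5285 -0.1857  0.1493]
[-2.01  0.08  0.41] [-0.004  0.245 -0.002] [ 0.5228 -0.187   0.1488]
```

The coil's rocking centre is 3.7 mm off towards −x, so the foot has reached the socket's end wall and is jamming. I'll recentre, lower, and check.

```bash
python3 -m creep '[{"hand":0,"offset":[0.08,0,0.1],"twist":[0,0.01,0]},{"hand":0,"offset":[-0.3,0,0.2],"twist":[0,0.065,0]},{"hand":0,"offset":[-0.9,0,0.3],"twist":[0,0.125,0]}]' 55
python3 -c "
from h import *
st(); redmark('s9'); plan([(.06,.0975),(.12,.0975)])"
```

```text
clock: 15.98
position: [0.5333, -0.1842, 0.1501]
eef_rot: [[0.975, 0.222, 0.002], [0.222, -0.975, 0.003], [0.003, -0.002, -1.0]]
contact_force: [-6.6, 0.3, -10.6]
finger_gap: 0.0298
F [ -6.6   0.3 -10.6] T [-0.08  1.98 -0.04] p [ 0.5333 -0.1842  0.1501] t 15.97 gap 0.0298
lean 0.003 L 0.0981 pivot@.052 [ 0.5335 -0.1839  0.052 ]
red row 3.16 lift mm 0.4
[-0.44  0.04  0.09] [-0.002  0.054 -0.003] [ 0.5285 -0.1857  0.1493]
[-1.03  0.04  0.14] [-0.002  0.114 -0.003] [ 0.5228 -0.187   0.1488]
```

```bash
python3 -m creep '[{"hand":0,"offset":[-0.54,0,0.01],"twist":[0,0.06,0]},{"hand":0,"offset":[-1.1,0,0.05],"twist":[0,0.12,0]}]' 55
python3 -c "
from h import *
st(); redmark('s10'); plan([(.06,.0985),(0,.0985),(-.06,.0985),(-.12,.0985)])"
```

```text
clock: 16.27
position: [0.5227, -0.1866, 0.1501]
eef_rot: [[0.968, 0.222, 0.12], [0.22, -0.975, 0.028], [0.123, -0.001, -0.992]]
contact_force: [-5.9, 0.6, -9.1]
finger_gap: 0.0297
F [-5.9  0.6 -9.1] T [-0.05  2.26  0.06] p [ 0.5227 -0.1866  0.1501] t 16.27 gap 0.0297
lean 0.124 L 0.0988 pivot@.052 [ 0.5346 -0.1838  0.052 ]
red row 2.99 lift mm 1.0
[0.63 0.03 0.06] [-0.001 -0.066 -0.003] [ 0.5284 -0.1857  0.1503]
[1.22 0.03 0.12] [-0.001 -0.126 -0.003] [ 0.5342 -0.1844  0.1505]
[1.8  0.03 0.21] [-0.001 -0.186 -0.003] [ 0.54   -0.1831  0.1503]
[2.38 0.03 0.33] [-0.001 -0.246 -0.003] [ 0.5457 -0.1818  0.1498]
```

```bash
python3 -m creep '[{"hand":0,"offset":[0.6,0,0],"twist":[0,-0.06,0]},{"hand":0,"offset":[1.19,0,0.04],"twist":[0,-0.12,0]},{"hand":0,"offset":[1.77,0,0.12],"twist":[0,-0.18,0]},{"hand":0,"offset":[2.34,0,0.24],"twist":[0,-0.24,0]}]' 55
python3 -c "
from h import *
st(); redmark('s11'); plan([(-.06,.0995),(0,.0995),(.06,.0995),(.12,.0995)])"
```

```text
clock: 16.82
position: [0.5459, -0.1816, 0.1509]
eef_rot: [[0.968, 0.222, -0.117], [0.22, -0.975, -0.024], [-0.12, -0.002, -0.993]]
contact_force: [-7.5, -0.2, -8.9]
finger_gap: 0.0296
F [-7.5 -0.2 -8.9] T [ 0.1   1.96 -0.08] p [ 0.5459 -0.1816  0.1509] t 16.82 gap 0.0296
lean -0.12 L 0.0996 pivot@.052 [ 0.5342 -0.184   0.052 ]
red row 3.24 lift mm 0.1
[-0.7   0.03  0.04] [-0.002  0.061 -0.002] [ 0.54   -0.1831  0.1513]
[-1.29  0.03  0.1 ] [-0.002  0.121 -0.002] [ 0.5342 -0.1844  0.1515]
[-1.88  0.03  0.19] [-0.002  0.181 -0.002] [ 0.5284 -0.1857  0.1513]
[-2.47  0.03  0.31] [-0.002  0.241 -0.002] [ 0.5226 -0.1871  0.1508]
```

View pics/s11.png

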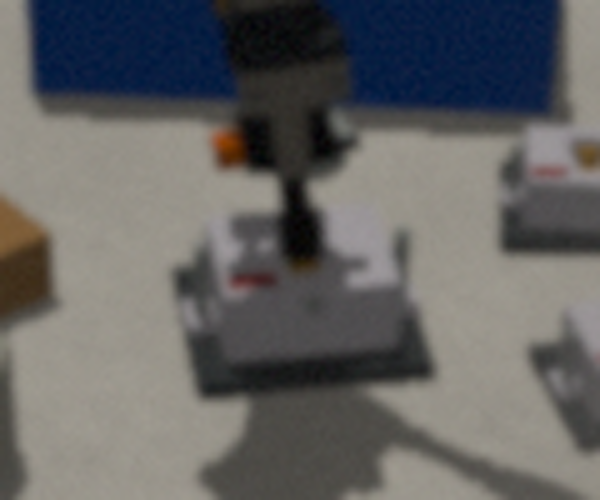

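View pics/s10.png

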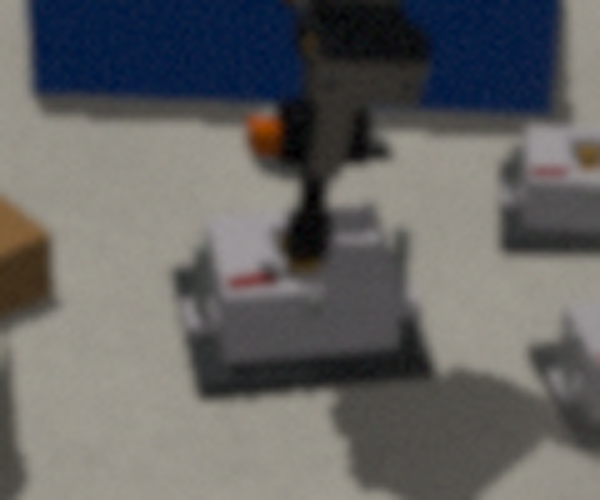

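At the same lean as before, the red mark is back on its resting row. The holder is down and the coil is about 12 mm out. A few more swings, gently.

```bash
python3 -m creep '[{"hand":0,"offset":[-0.65,0,0],"twist":[0,0.06,0]},{"hand":0,"offset":[-1.27,0,0.04],"twist":[0,0.12,0]},{"hand":0,"offset":[-1.87,0,0.11],"twist":[0,0.18,0]},{"hand":0,"offset":[-2.47,0,0.22],"twist":[0,0.24,0]}]' 55
python3 -c "
from h import *
st(); redmark('s12')"
python3 -m creep '[{"hand":0,"offset":[0.6,0,-0.01],"twist":[0,-0.06,0]},{"hand":0,"offset":[1.2,0,0.02],"twist":[0,-0.12,0]},{"hand":0,"offset":[1.8,0,0.1],"twist":[0,-0.18,0]},{"hand":0,"offset":[2.38,0,0.21],"twist":[0,-0.24,0]}]' 55
python3 -c "
from h import *
st(); redmark('s13'); plan([(-.06,.1015),(0,.1015),(.06,.1015),(.12,.1015)])"
```

```text
clock: 17.38
position: [0.526, -0.1887, 0.1555]
eef_rot: [[0.966, 0.221, 0.132], [0.22, -0.975, 0.023], [0.134, 0.007, -0.991]]
contact_force: [-1.0, 0.8, -2.7]
finger_gap: 0.0294
F [-1.   0.8 -2.7] T [-0.08  0.29  0.01] p [ 0.526  -0.1887  0.1555] t 17.38 gap 0.0294
lean 0.135 L 0.1044 pivot@.052 [ 0.5398 -0.1863  0.052 ]
red row 3.03 lift mm 0.9
clock: 17.92
position: [0.5497, -0.1827, 0.1557]
eef_rot: [[0.969, 0.222, -0.107], [0.22, -0.975, -0.028], [-0.11, 0.004, -0.994]]
contact_force: [-0.6, -0.1, -2.5]
finger_gap: 0.0297
F [-0.6 -0.1 -2.5] T [-0.04  0.07 -0.02] p [ 0.5497 -0.1827  0.1557] t 17.93 gap 0.0297
lean -0.11 L 0.1043 pivot@.052 [ 0.5386 -0.1857  0.052 ]
red row 3.28 lift mm -0.1
[-1.02 -0.16  0.33] [ 0.004  0.051 -0.002] [ 0.5401 -0.183   0.1533]
[-1.63 -0.16  0.37] [ 0.004  0.111 -0.002] [ 0.5342 -0.1844  0.1535]
[-2.23 -0.16  0.46] [ 0.004  0.171 -0.002] [ 0.5283 -0.1858  0.1533]
[-2.83 -0.16  0.58] [ 0.004  0.231 -0.002] [ 0.5224 -0.1871  0.1528]
```

The shoes have let go: the pull is down to the coil's own weight and the holder is resting. Next I'll bring it upright and raise it over the socket.

```bash
python3 -c "
from h import *
plan([(-.06,.110),(0,.115),(0,.1215)])"
```

```text
[-1.06 -0.16 -0.52] [ 0.004  0.051 -0.002] [ 0.5406 -0.1829  0.1618]
[-1.78 -0.15 -0.97] [ 0.004  0.111 -0.002] [ 0.5342 -0.1844  0.167 ]
[-1.85 -0.15 -1.61] [ 0.004  0.111 -0.002] [ 0.5342 -0.1844  0.1735]
```

```bash
python3 -m creep '[{"hand":0,"offset":[-0.5,-0.05,-0.25],"twist":[0,0.03,0]},{"hand":0,"offset":[-1.06,-0.1,-0.52],"twist":[0.002,0.05,0]},{"hand":0,"offset":[-1.78,-0.15,-0.97],"twist":[0.004,0.11,-0.002]},{"hand":0,"offset":[-1.85,-0.15,-1.61],"twist":[0.004,0.11,-0.002]},{"hand":0,"offset":[-1.85,-0.15,-1.61],"twist":[0.004,0.11,-0.002]}]' 55
python3 -m creep '[{"hand":0,"offset":[0,0,0],"twist":[0,0,0]},{"hand":0,"offset":[0,0,0],"twist":[0,0,0]}]' 55
python3 - <<'E'
from h import *
st(); redmark("s14"); f=grab_frame("wrist"); cv2.imwrite("pics/w14.png",f["img"]); print(observe()["eef_rot"].round(3))
f=grab_frame("top"); cv2.imwrite("pics/t14.png",cv2.resize(f["img"][170:330,180:430],None,fx=3,fy=3))
E
```

```text
clock: 18.6
position: [0.5317, -0.1843, 0.1729]
eef_rot: [[0.975, 0.223, -0.004], [0.223, -0.975, 0.002], [-0.003, -0.002, -1.0]]
contact_force: [0.1, 0.2, -1.6]
finger_gap: 0.03
clock: 18.85
position: [0.5315, -0.1835, 0.1713]
eef_rot: [[0.975, 0.224, -0.006], [0.224, -0.975, 0.003], [-0.005, -0.004, -1.0]]
contact_force: [0.8, -1.2, -2.4]
finger_gap: 0.0295
F [ 0.8 -1.2 -2.4] T [-0.    0.15 -0.01] p [ 0.5315 -0.1835  0.1713] t 18.85 gap 0.0295
lean -0.005 L 0.1193 pivot@.052 [ 0.5308 -0.1832  0.052 ]
red row 3.17 lift mm 0.4
[[ 0.975  0.224 -0.006]
 [ 0.224 -0.975  0.003]
 [-0.005 -0.005 -1.   ]]
```

View pics/w14.png

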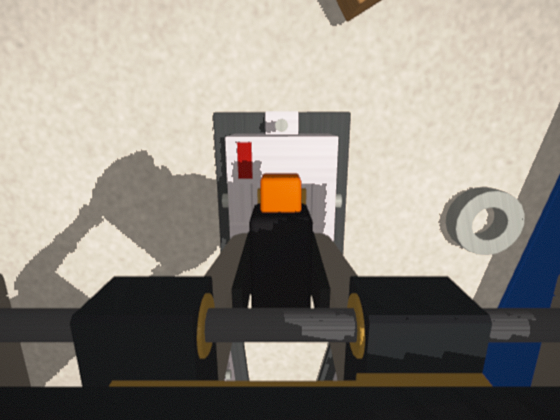

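View pics/s14.png

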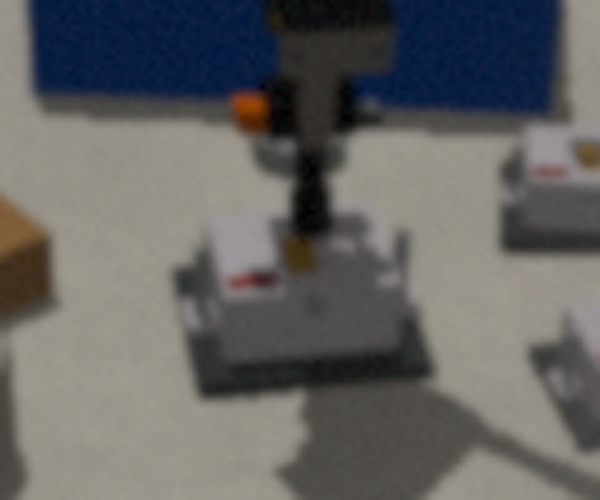

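```bash
python3 -m creep '[{"hand":0,"offset":[0.25,0.1,-0.25],"twist":[0.004,0.005,0]},{"hand":0,"offset":[0.25,0.1,-0.25],"twist":[0.004,0.005,0]},{"hand":0,"offset":[0.25,0.1,-0.25],"twist":[0.004,0.005,0]}]' 55
python3 - <<'E'
from h import *
st(); f=grab_frame("side"); redmark("s15",f)
p=observe()["position"]
for z in (.0785,.169): print((proj(f,[p[0],p[1],z])-[230,120])*5)
a=cv2.imread("pics/s15.png")[80:330,180:430]; cv2.imwrite("pics/s15c.png",cv2.resize(a,None,fx=2.4,fy=2.4))
E
```

```text
clock: 19.38
position: [0.5341, -0.1842, 0.1742]
eef_rot: [[0.975, 0.224, -0.002], [0.224, -0.975, 0.008], [-0.0, -0.008, -1.0]]
contact_force: [-0.3, -0.3, -2.1]
finger_gap: 0.0301
F [-0.3 -0.3 -2.1] T [-0.04  0.15  0.06] p [ 0.5341 -0.1842  0.1742] t 19.38 gap 0.0301
lean -0.0 L 0.1222 pivot@.052 [ 0.5339 -0.1832  0.052 ]
red row 3.23 lift mm 0.1
[[299.33990403 226.27488912]]
[[301.75834836 101.31549107]]
```

View pics/s15c.png

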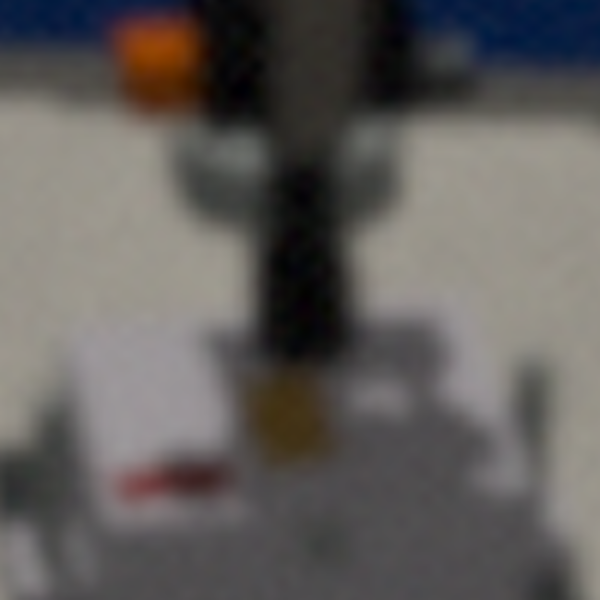

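View pics/t14.png

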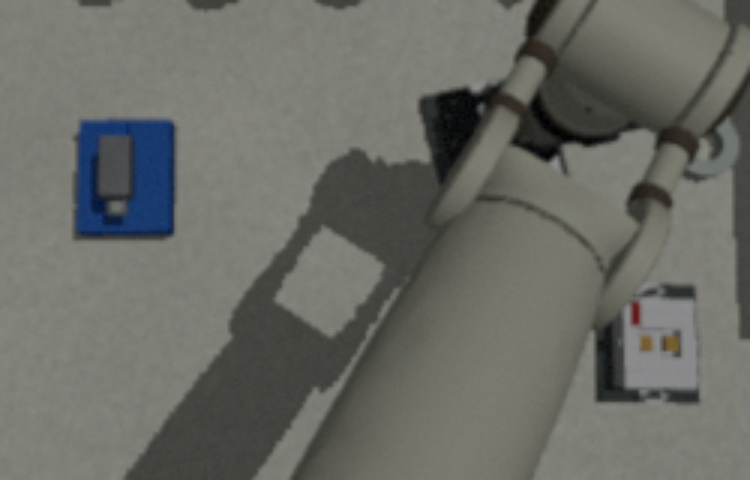

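The connector, head and stem are all upright. The foot's underside shows at about crop row 230; I predicted 226 for 16 mm clearance. The socket's brass shoe is open to view, and the spare coil hasn't moved. I'll let it settle and hand in.

```bash
python3 -m creep '[{"hand":0,"offset":[0,0,0],"twist":[0,0,0]},{"hand":0,"offset":[0,0,0],"twist":[0,0,0]},{"hand":0,"offset":[0,0,0],"twist":[0,0,0]}]' 55
python3 -c "
from h import *
st(); redmark('s16'); print(sign_off())"
```

```text
clock: 19.8
position: [0.5341, -0.1842, 0.1741]
eef_rot: [[0.975, 0.224, -0.002], [0.224, -0.975, 0.008], [0.0, -0.008, -1.0]]
contact_force: [-0.2, 0.3, -1.5]
finger_gap: 0.0294
F [-0.2  0.3 -1.5] T [-0.04  0.12 -0.04] p [ 0.5341 -0.1842  0.1741] t 19.8 gap 0.0294
lean 0.0 L 0.1221 pivot@.052 [ 0.5338 -0.1832  0.052 ]
red row 3.21 lift mm 0.2
the job is handed in; nothing more can be done
None
```

The black coil is out of its holder. I handed the job in at 19.8 s, still gripping the coil upright (within 0.5° as measured) with its foot about 16 mm above the holder's top face. I gripped its head at 55 N and rocked it about 7° each way along the head for some 18 swings, raising it about 1 mm per swing.

**One fault on the way:** around 10–12 mm of rise, my rocking centre had drifted about 3.7 mm. The pull climbed to 17 N, and the side camera showed the holder lifted about 2 mm. I set it back down, recentred and carried on. The coil then came free with the pull at about 9 N.

**Last checks:**
- **Holder:** its red mark reads 0.1–0.2 mm from rest, within measurement noise. Two readings of 0.9–1.0 mm at the opposite lean came with the mark's shading changed and pulls of 9 N or less. I took them as lighting, but had no second measurement.
- **Coil:** the wrist force is 1.5 N, which is just the coil's weight. The last wrist picture showed no slip in the grip.
- **Other goods:** the spare coil stood where it was. I did not measure the rest again, but nothing touched them as far as I saw.

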